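# Take the perforated cap off a bead shaker and tip the last beads into its tray

## Robot

A 6-joint arm with a two-finger parallel gripper is mounted at the origin on the work surface; the furniture and walls round the work are solid. World frame = base frame: x ahead of the robot, y to its left, z up, the work surface at z = 0. Lengths are in m, angles in rad, forces in N, time in s.
With the tool pointing down it reaches from about 0.3 to 0.95 m from the base axis. Payload 3.1 kg.
Tool frame: the origin (TCP) lies at the very end of the fingers, on their centre line; the grasp point (between the pads) lies 19 mm behind it (bot.tcp_to_grasp is the distance from the TCP to the grasp point, in m); y points along the fingers, x is the direction in which the jaws open and shut, and the axes are right-handed (so a half turn about y gives the same grasp; the last joint's range is limited). The gripper opens to 85 mm and grips with 20 to 120 N. Pads are 22 mm wide; open, the fingers measure 114 mm over their backs; the gripper's body (76 mm by 85 mm) begins 54 mm behind the grasp point. The pads swing forward as they close: fully open they stand 13 mm farther back than shut.
Start: joints at [1.09, 0.308, 1.634, -0, 1.2, -0.07], TCP at [0.25, 0.573, 0.231] pointing down, gripper open.
Joint ranges: [-3.06, 3.06], [-0.79, 1.96], [0.05, 2.63], [-1.19, 4.34], [0.05, 2.64], [-2.94, 2.94]. Speed limits (rad/s): [2.79, 2.79, 3.14, 3.14, 3.14, 3.14].

## Interface

Orientations are given as a rotation vector (axis times angle).
In Python, from station import bot gives the robot as it stands. Calls block until the motion is done:
- bot.move_to(position, orientation): joint-space move of the TCP to a pose.
- bot.line_to(position, rot=None, max_speed=0.15, force_limit=None): straight line of the TCP; rot=None keeps the orientation; max_speed is the mean speed in m/s. With force_limit (N) it stops when the force on the tool has changed by that much, and returns True; else False.
- bot.move_joints(angles): joint-space move.
- bot.gripper_to(opening, grasp_force=None): finger opening in m; grasp_force is the grip in N (None keeps the last); returns when the fingers have stopped.
- bot.pause(seconds).
- bot.inverse_kinematics(position, orientation): joint angles nearest the present ones, or None.
- bot.read_state(): the state.
- bot.get_image(name): name is "side" or "top"; returns the picture (420x560x3 uint8, red, green, blue); there is no depth.
- bot.camera_params(name): a dict with "K" (3x3 intrinsics, pixels), "dist_coeffs" ([k1, k2, p1, p2, k3] as OpenCV has them; the pictures are not rectified), "rvec" (rotation vector, rad) and "tvec" (3), from world to camera coordinates, as OpenCV has them. Camera axes: x right, y down, z forward; pixel columns grow to the right and rows downward; lengths in m; the calibration is good to about 2 mm. A picture is of the moment at which its call begins. camera_params takes no time and is no camera call.
A pose or a line that the arm cannot do raises bot.MotionError and nothing moves.
- bot.hand_in(): hands the job in, once; it reports no verdict.
The state is a dict: "clock": time; "joint_pos": joint angles; "qvel": joint speeds; "joint_torque": joint torques, N m; "eef_pos": TCP position; "orientation": TCP orientation; "ft_force": force on the tool from outside, world axes, zero at the start; "ft_torque": the same for the moment, N m; "width": finger opening in m.
Only numpy, scipy, OpenCV 4.12 (cv2) and the standard library are available. Lean on these libraries where they do the work, as an engineer would, in place of code of your own. Each camera call takes 0.05 s, during which the arm holds its last target.

## Task

The last three beads are too big for the holes of the blue perforated cap of the bead shaker in the tilting stand. Twist the cap off anticlockwise, lay it top side up on the cork coaster, and then tip the open jar all the way over so that all three beads roll out of the wide mouth into the stand's tray; leave the jar tipped.

Things in the scene. Friction and masses are not known exactly. Their poses are not given: they have to be found in the camera images.
- cap: Blue ribbed cap, small dark holes in its flat top; 63 mm across, 32 mm high, 40 g, loose. Origin: centre of its lower edge, z up. At first locked on the jar by inner lugs, top 149 mm above the desk. Seen from above it turns only anticlockwise, easily and without rising; after 45 to 70 degrees (aim for 57; a stop ends the turn at 72) it lifts straight off. Grasp across the 63 mm from above.
- stand: Grey base plate, 245 x 120 mm, fixed to the desk, with two upright aluminium cheeks 92 mm high (outer faces 88 mm apart along y) that carry the clear jar, and a tray with white walls. Origin on the desk straight under the upright jar's axis; z up. The jar tips towards the stand's +x, where the tray is; a grasp of the cap that closes along the stand's y cannot tilt the jar.
- tray (a point): Centre of the tray's grey floor, 114 mm along the stand's +x from the jar's axis, 9 mm above the desk. The tray is 140 mm (along x) by 108 mm inside; its walls stand 22 mm above the desk next to the jar, 32 mm at the sides, 42 mm at the far end.
- jar (a joint): Tilt of the jar: 0 = upright (start; it cannot lean back), 1.95 rad = fully tipped against its stop, mouth over the tray. It turns easily: pushed near its mouth towards the stand's +x with a few newtons, beyond about 0.6 rad it falls slowly on to the stop by itself and stays.
- bead1_center (a point): Centre of the red bead, a ball of 16 mm, 10 g; starts on the floor of the jar.
- bead2_center (a point): Centre of the yellow bead, same size, starts in the jar.
- bead3_center (a point): Centre of the green bead, same size, starts in the jar.
- coaster: Round cork coaster, 110 mm across, 4 mm thick, fixed to the desk. Origin at the centre of its underside.
- jar_mouth (a point): Centre of the clear jar's open mouth (under the cap), 145 mm above the desk when upright. The jar is 44 mm across (53 mm over the lugs near its mouth), 100 mm high; its tilt axis runs along the stand's y, 80 mm above the desk.
Not all that is in view belongs to the job. Leave any orange or yellow look-alike of the cap alone.

How it is judged:
On the way, in this order (a step that is already met when the one before it is completed fails the run):
1. the cap lies on the coaster, let go, while the jar still stands (horizontal distance between cap and coaster below 0.035 m and height (world z) of cap below 0.012 m and angle between cap's own z axis and vertical below 0.17 rad and contact force between the fingers and cap below 0.1 N and value of joint jar below 0.3 rad), for 0.2 s.
2. the open jar is tipped over (value of joint jar above 1.75 rad), for 0.2 s.
At the end, for the whole second after the job is handed in: The cap lies top side up (within 10 degrees) on the coaster, its centre within 35 mm of the coaster's centre; the jar is tipped at least 1.75 rad; all three beads lie in the tray (horizontal distance between cap and coaster below 0.035 m and height (world z) of cap below 0.012 m and angle between cap's own z axis and vertical below 0.17 rad and value of joint jar above 1.75 rad and x of bead1_center in the frame of stand between 0.042 and 0.187 m and y of bead1_center in the frame of stand between -0.057 and 0.057 m and height (world z) of each of bead1_center, bead2_center, bead3_center below 0.025 m and x of bead2_center in the frame of stand between 0.042 and 0.187 m and y of bead2_center in the frame of stand between -0.057 and 0.057 m and x of bead3_center in the frame of stand between 0.042 and 0.187 m and y of bead3_center in the frame of stand between -0.057 and 0.057 m); the robot touches nothing.
It also fails if it takes over 58 s, if anything falls off the work surface, if the arm or the gripper's body presses on something with over 40 N, if the wrist force passes 120 N, or if a joint passes its speed limit or range.

## Working session

There is one attempt and no reset: what is moved stays moved. The work goes in short steps, each a Python script; the robot and the scene stay as the last script left them, time stands still between calls to the robot, and variables do not carry over. Pictures are saved under pics/ and viewed, and the job is handed in when it is done.

```bash
ls; mkdir -p pics; python3 - <<'E'
from station import bot
import cv2
for n in("side","top"):
    im=bot.get_image(n); cv2.imwrite(f"pics/{n}0.png",im[:,:,::-1])
    print(n,bot.camera_params(n))
s=bot.read_state(); print(s)
E
```

```text
pics
side {'K': array([[434.62437579,   0.        , 281.99305739],
       [  0.        , 434.62437579, 215.46310312],
       [  0.        ,   0.        ,   1.        ]]), 'dist_coeffs': array([-0.01284241,  0.        ,  0.        ,  0.        ,  0.        ]), 'rvec': array([ 2.01453601, -0.46011395,  0.29522913]), 'tvec': array([-0.395975  ,  0.17851435,  0.88006389])}
top {'K': array([[438.53006771,   0.        , 274.00625344],
       [  0.        , 438.53006771, 212.98152642],
       [  0.        ,   0.        ,   1.        ]]), 'dist_coeffs': array([0.02579611, 0.        , 0.        , 0.        , 0.        ]), 'rvec': array([ 2.15344974, -2.12082071,  0.17776226]), 'tvec': array([6.85840297e-04, 4.36945817e-01, 1.04291883e+00])}
{'clock': 0.1, 'joint_pos': array([ 1.09029366e+00,  3.08935252e-01,  1.63506796e+00, -1.71154322e-05,
        1.19971193e+00, -6.97175479e-02]), 'qvel': array([-6.87215291e-05, -1.97315189e-03, -2.77472704e-03, -5.01973580e-04,
       -3.20633390e-03,  2.47837460e-03]), 'joint_torque': array([-8.00764301e-04, -4.16413987e+01, -2.77643502e+01, -1.42047434e-04,
        4.07330808e-03, -1.74187977e-05]), 'eef_pos': array([0.24927072, 0.57231635, 0.23014699]), 'orientation': array([-1.37705584, -0.90013727,  0.90317163]), 'ft_force': array([ 0.35269095, -0.01167503, -0.32734182]), 'ft_torque': array([-0.0248677 , -0.00405308,  0.00589298]), 'width': 0.08546405513359234}
```

View pics/side0.png

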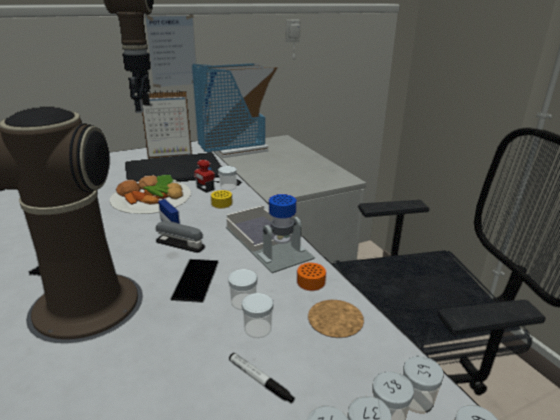

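View pics/top0.png

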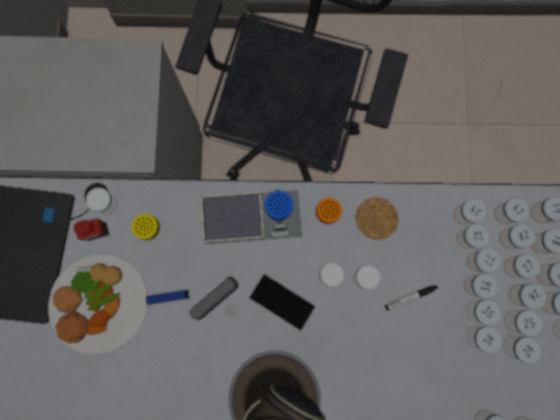

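The side view shows the capped jar at about (282,207), with its tray to the left and the coaster at (336,317). In the top view the cap is at (279,205), the tray spans (203..262, 195..242), and the coaster is at (377,218). The orange and yellow look-alikes are at (329,210) and (145,227). Next I'll measure these.

```bash
cat > h.py <<'E'
import numpy as np, cv2
from station import bot
def ray(n,uv):
    p=bot.camera_params(n); R=cv2.Rodrigues(p["rvec"])[0]
    q=cv2.undistortPoints(np.array(uv,float).reshape(-1,1,2),p["K"],p["dist_coeffs"]).reshape(-1,2)
    d=np.c_[q,np.ones(len(q))]@R
    return -R.T@p["tvec"].ravel(), d/np.linalg.norm(d,axis=1)[:,None]
def onplane(n,uv,z):
    c,d=ray(n,uv); return c+d*((z-c[2])/d[:,2])[:,None]
def proj(n,P):
    p=bot.camera_params(n)
    return cv2.projectPoints(np.array(P,float).reshape(-1,1,3),p["rvec"],p["tvec"],p["K"],p["dist_coeffs"])[0].reshape(-1,2)
def blobs(im,lo,hi,amin=60):
    hsv=cv2.cvtColor(im,cv2.COLOR_RGB2HSV); m=cv2.inRange(hsv,lo,hi)
    n,l,st,ce=cv2.connectedComponentsWithStats(m)
    return [(st[i],ce[i],l==i) for i in range(1,n) if st[i][4]>amin]
def tri(uv1,uv2):
    c1,d1=ray("side",[uv1]);c2,d2=ray("top",[uv2]);d1=d1[0];d2=d2[0]
    A=np.c_[d1,-d2];t=np.linalg.lstsq(A,c2-c1,rcond=None)[0]
    a=c1+t[0]*d1;b=c2+t[1]*d2
    return (a+b)/2,np.linalg.norm(a-b)
E
python3 - <<'E'
from h import *
T=cv2.imread("pics/top0.png")[:,:,::-1].copy();S=cv2.imread("pics/side0.png")[:,:,::-1].copy()
for n,im in(("top",T),("side",S)):
    for nm,lo,hi in(("blue",(108,170,70),(125,255,255)),("cork",(8,60,60),(20,190,220))):
        for st,ce,m in blobs(im,lo,hi): print(n,nm,st,ce.round(1), onplane(n,[ce],.149 if nm=="blue" else .004).round(4))
b=T[170:260,180:420]
cv2.imwrite("pics/crop_top.png",cv2.resize(b,None,fx=3.3,fy=3.3,interpolation=cv2.INTER_CUBIC)[:,:,::-1])
b=S[180:345,210:370]
cv2.imwrite("pics/crop_side.png",cv2.resize(b,None,fx=3.5,fy=3.5,interpolation=cv2.INTER_CUBIC)[:,:,::-1])
E
```

```text
top blue [266 191  27  29 588] [278.6 204.8] [[ 0.4366 -0.0024  0.149 ]]
top blue [148 294  26   9  76] [159.  297.7] [[0.2322 0.2489 0.149 ]]
top cork [316 197  27  27 119] [329.2 208.8] [[ 0.4551 -0.1327  0.004 ]]
top cork [ 356  197   42   43 1402] [376.6 218.1] [[ 0.4331 -0.2521  0.004 ]]
top cork [ 89 264  33  22 482] [105.7 273.4] [[0.2848 0.4195 0.004 ]]
top cork [  53  286   67   57 1524] [ 73.2 315.4] [[0.1834 0.4895 0.004 ]]
top cork [236 357  40  38 219] [253.8 371.1] [[0.0596 0.0497 0.004 ]]
top cork [277 358  30  20 121] [290.3 365.8] [[ 0.0728 -0.0372  0.004 ]]
top cork [235 396   9  20  65] [238.4 405.6] [[-0.0179  0.0842  0.004 ]]
side blue [269 195  27  23 521] [282.  205.7] [[ 0.4225 -0.034   0.149 ]]
side blue [159 200  18  14  83] [166.7 206. ] [[0.1944 0.0691 0.149 ]]
side cork [149  91  38   7 179] [167.5  94.5] [[0.5906 1.8473 0.004 ]]
side cork [ 58 130  16  21 120] [ 65.8 142. ] [[0.0077 1.1265 0.004 ]]
side cork [116 175  41  29 483] [135.2 185.1] [[0.1893 0.5593 0.004 ]]
side cork [166 183  17  16 192] [174.6 190.7] [[0.2937 0.4639 0.004 ]]
side cork [139 194  24  10 129] [150.3 198.8] [[0.2132 0.4361 0.004 ]]
side cork [297 262  29  28  78] [312.9 271.4] [[ 0.4691 -0.1018  0.004 ]]
side cork [  32  276  105   60 1735] [ 82.8 314.9] [[-0.0102 -0.0394  0.004 ]]
side cork [ 308  300   56   37 1636] [335.5 318.1] [[ 0.4305 -0.2575  0.004 ]]
```

View pics/crop_top.png

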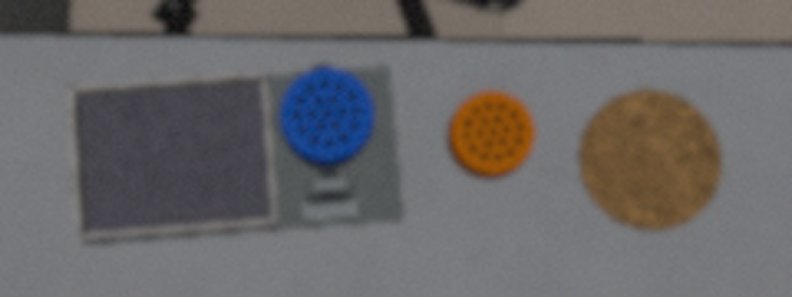

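View pics/crop_side.png

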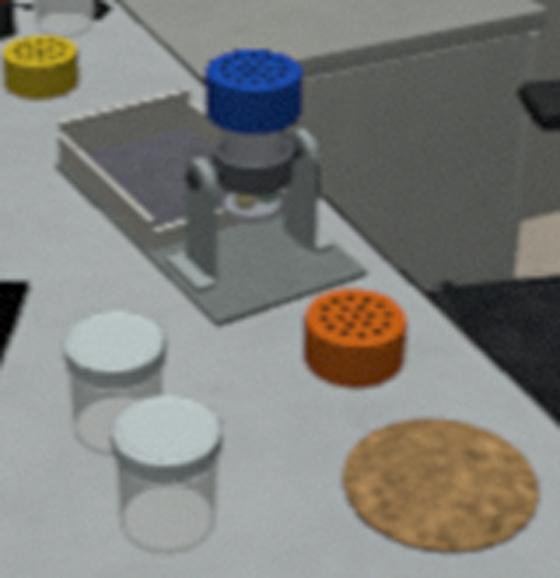

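```bash
python3 - <<'E'
from h import *
c=lambda *p:[(x/3.3+180-.35,y/3.3+170-.35) for x,y in p]
base=onplane("top",c((388,68),(402,218)),.004); print("base R edge",base.round(4),np.linalg.norm(base[1]-base[0]))
w22=onplane("top",c((265,80),(272,221)),.022); print("near wall",w22.round(4),np.linalg.norm(w22[1]-w22[0]))
w42=onplane("top",c((74,90),(83,238)),.042); print("far wall",w42.round(4),np.linalg.norm(w42[1]-w42[0]))
for e in(base,w22,w42):
    d=e[0]-e[1]; print("stand +x yaw from edge", np.degrees(np.arctan2(d[1],d[0]))+90)
m=[e.mean(0)[:2] for e in(base,w22,w42)]
d=m[2]-m[0];print("long yaw",np.degrees(np.arctan2(d[1],d[0])),np.linalg.norm(d))
m0=m[0];
for yaw in(94,95,96):
    u=np.array([np.cos(np.radians(yaw)),np.sin(np.radians(yaw))]);print(yaw,"base origin est",m0+u*.058)
S=cv2.imread("pics/side0.png")[:,:,::-1];T=cv2.imread("pics/top0.png")[:,:,::-1]
print("cap top tri",tri((210+254.5/3.5,180+70/3.5),(180+327/3.3-.35,170+114/3.3-.35)))
print("cap top plane",onplane("top",c((327,115)),.149),onplane("side",[(210+254.5/3.5-.35,180+70/3.5-.35)],.149))
print(onplane("side",[(210+440/3.5-.35,180+484/3.5-.35)],.004),onplane("top",c((650,159)),.004))
# edge of desk
print("desk edge",onplane("top",[(300,182)],0))
E
```

```text
base R edge [[ 0.5019 -0.0511  0.004 ]
 [ 0.3853 -0.0625  0.004 ]] 0.11712013682243327
near wall [[0.4872 0.0433 0.022 ]
 [0.3796 0.0359 0.022 ]] 0.10786251037392151
far wall [[0.4731 0.1847 0.042 ]
 [0.3628 0.1735 0.042 ]] 0.11090017142540874
stand +x yaw from edge 95.58452978086214
stand +x yaw from edge 93.94016409364035
stand +x yaw from edge 95.79125740686808
long yaw 96.2161009852773 0.2373170358366061
94 base origin est [0.43958329 0.00103258]
95 base origin est [0.43857413 0.00095316]
96 base origin est [0.43756652 0.00085613]
cap top tri (array([ 0.43906499, -0.00287726,  0.14575702]), np.float64(0.0009730275164479977))
cap top plane [[ 0.43732183 -0.00266954  0.149     ]] [[ 0.43664921 -0.00698351  0.149     ]]
[[ 0.43059985 -0.2570172   0.004     ]] [[ 0.43375039 -0.25218165  0.004     ]]
desk edge [[ 0.52461096 -0.05834056  0.        ]]
```

```bash
cat >> h.py <<'E'
from scipy.spatial.transform import Rotation as Ro
def down(deg):
    a=np.radians(deg); ca,sa=np.cos(a),np.sin(a)
    return Ro.from_matrix(np.array([[ca,0,-sa],[sa,0,ca],[0,-1,0]])).as_rotvec()
YAW=5.5
CAP=np.array([.4372,-.0035]); COA=np.array([.4325,-.254])
def st(tag=""):
    s=bot.read_state(); print(tag,"t%.2f"%s["clock"],s["eef_pos"].round(4),"F",s["ft_force"].round(1),"M",s["ft_torque"].round(2),"w%.4f"%s["width"]); return s
E
python3 - <<'E'
from h import *
R0=Ro.from_rotvec(bot.read_state()["orientation"]).as_matrix();print(R0.round(2))
for a in(YAW,YAW+57,YAW+180,YAW+237,YAW-28,YAW+28):
  for p in((*CAP,.25),(*CAP,.117),(*COA,.006)):
    q=bot.inverse_kinematics(p,down(a)); print(a,p,None if q is None else np.round(q,2))
E
```

```text
[[ 0.4  -0.   -0.92]
 [ 0.92 -0.    0.4 ]
 [-0.   -1.    0.  ]]
5.5 (np.float64(0.4372), np.float64(-0.0035), 0.25) [-0.11 -0.09  2.03 -0.    1.2  -0.2 ]
5.5 (np.float64(0.4372), np.float64(-0.0035), 0.117) [-0.11  0.1   2.15 -0.    0.89 -0.2 ]
5.5 (np.float64(0.4325), np.float64(-0.254), 0.006) [-0.62  0.42  2.04 -0.    0.68 -0.71]
62.5 (np.float64(0.4372), np.float64(-0.0035), 0.25) [-0.11 -0.09  2.03 -0.    1.2  -1.2 ]
62.5 (np.float64(0.4372), np.float64(-0.0035), 0.117) [-0.11  0.1   2.15 -0.    0.89 -1.2 ]
62.5 (np.float64(0.4325), np.float64(-0.254), 0.006) [-0.62  0.42  2.04 -0.    0.68 -1.71]
185.5 (np.float64(0.4372), np.float64(-0.0035), 0.25) [-0.11 -0.09  2.03  0.    1.2   2.94]
185.5 (np.float64(0.4372), np.float64(-0.0035), 0.117) [-0.11  0.1   2.15 -0.    0.89  2.94]
185.5 (np.float64(0.4325), np.float64(-0.254), 0.006) [-0.62  0.42  2.04 -0.    0.68  2.43]
242.5 (np.float64(0.4372), np.float64(-0.0035), 0.25) [-0.11 -0.09  2.03 -0.    1.2   1.94]
242.5 (np.float64(0.4372), np.float64(-0.0035), 0.117) [-0.11  0.1   2.15 -0.    0.89  1.94]
242.5 (np.float64(0.4325), np.float64(-0.254), 0.006) [-0.62  0.42  2.04 -0.    0.68  1.43]
-22.5 (np.float64(0.4372), np.float64(-0.0035), 0.25) [-0.11 -0.09  2.03 -0.    1.2   0.29]
-22.5 (np.float64(0.4372), np.float64(-0.0035), 0.117) [-0.11  0.1   2.15 -0.    0.89  0.29]
-22.5 (np.float64(0.4325), np.float64(-0.254), 0.006) [-0.62  0.42  2.04 -0.    0.68 -0.23]
33.5 (np.float64(0.4372), np.float64(-0.0035), 0.25) [-0.11 -0.09  2.03 -0.    1.2  -0.69]
33.5 (np.float64(0.4372), np.float64(-0.0035), 0.117) [-0.11  0.1   2.15 -0.    0.89 -0.69]
33.5 (np.float64(0.4325), np.float64(-0.254), 0.006) [-0.62  0.42  2.04 -0.    0.68 -1.2 ]
```

The joint ranges allow the whole sequence. I'll approach and descend, then look before closing.

```bash
python3 - <<'E'
from h import *
bot.gripper_to(.085,30)
bot.move_to((*CAP,.24),down(YAW)); st("above")
h=bot.line_to((*CAP,.117),force_limit=8,max_speed=.1); st("down hit=%s"%h)
for n in("side","top"):
    im=bot.get_image(n); cv2.imwrite(f"pics/{n}1.png",im[:,:,::-1])
S=cv2.imread("pics/side1.png")[130:290,200:360];T=cv2.imread("pics/top1.png")[130:290,190:350]
cv2.imwrite("pics/c1.png",np.hstack([cv2.resize(i,(400,400),interpolation=cv2.INTER_CUBIC) for i in(S,T)]))
E
```

```text
above t2.49 [ 0.4374 -0.0029  0.2401] F [-1.  -0.4 -0.3] M [ 0.02 -0.   -0.01] w0.0851
down hit=False t3.88 [ 0.4379 -0.0036  0.1176] F [ 0.4 -1.   0.4] M [-0.02  0.01  0.07] w0.0849
```

View pics/c1.png

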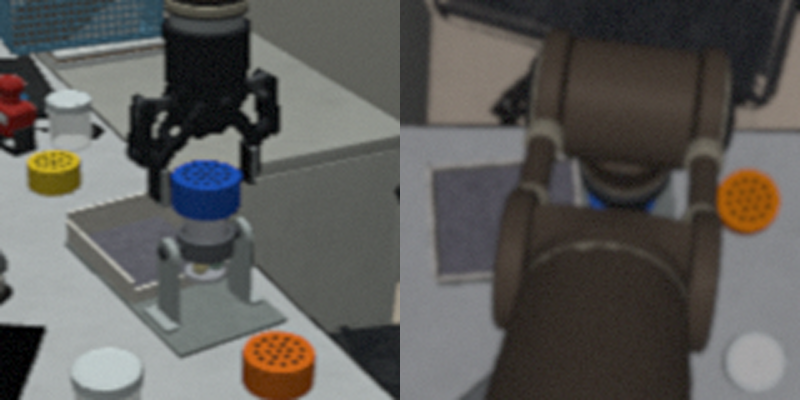

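The side picture has the finger pads straddling the blue cap, with the tips about 8 mm above its lower edge, so the overlap is good. I'll close and turn.

```bash
python3 - <<'E'
from h import *
bot.gripper_to(.055,40); s=st("closed")
bot.pause(.2); s=st("closed")
f=np.abs(s["ft_force"][:2]).max()
if .058<s["width"]<.068 and f<25:
    P=s["eef_pos"].copy()
    q=np.array(s["joint_pos"])
    for k in(14,28,43,57):
        q2=bot.inverse_kinematics((*CAP,.117),down(YAW+k))
        bot.move_joints(q2); st("turn %d"%k)
    for n in("side","top"):
        im=bot.get_image(n); cv2.imwrite(f"pics/{n}2.png",im[:,:,::-1])
    cv2.imwrite("pics/c2.png",cv2.resize(cv2.imread("pics/side2.png")[130:290,200:360],(500,500),interpolation=cv2.INTER_CUBIC))
E
```

```text
closed t4.32 [ 0.4381 -0.0035  0.118 ] F [-1.3  0.4  6.3] M [ 0.13  0.06 -0.02] w0.0630
closed t4.52 [ 0.4381 -0.0035  0.118 ] F [-1.3  0.3  5.3] M [ 0.04  0.01 -0.03] w0.0629
turn 14 t4.86 [ 0.4384 -0.0037  0.118 ] F [ 0.2 -0.5  5.5] M [0.03 0.01 0.02] w0.0627
turn 28 t5.20 [ 0.4385 -0.0037  0.118 ] F [-0.2  0.5  5.3] M [ 0.   -0.09  0.07] w0.0628
turn 43 t5.56 [ 0.4384 -0.0036  0.118 ] F [0.3 0.1 5.4] M [ 0.06 -0.02  0.07] w0.0627
turn 57 t5.90 [ 0.4384 -0.0037  0.118 ] F [ 0.1 -0.1  5.3] M [ 0.04 -0.06  0.05] w0.0626
```

View pics/c2.png

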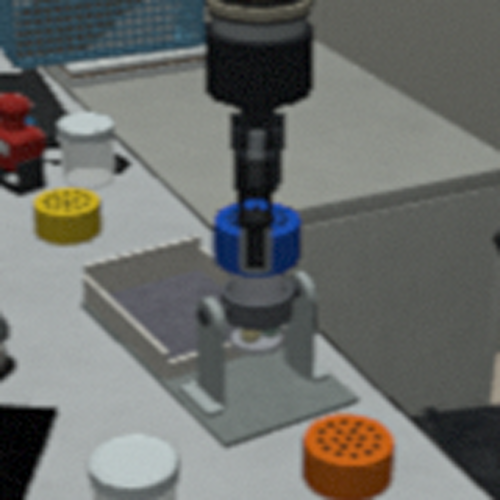

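The fingers hold the cap with low side forces, a width of 62.6 mm and the tips about at its lower edge, and the jar is upright. I'll lift with a force limit.

```bash
python3 - <<'E'
from h import *
s=bot.read_state(); p=s["eef_pos"]
h=bot.line_to((*CAP,.135),max_speed=.05,force_limit=12); st("lift hit=%s"%h)
if not h:
    h=bot.line_to((*CAP,.20),max_speed=.1,force_limit=12); st("lift hit=%s"%h)
im=bot.get_image("side"); cv2.imwrite("pics/side3.png",im[:,:,::-1])
cv2.imwrite("pics/c3.png",cv2.resize(cv2.imread("pics/side3.png")[110:290,190:370],(500,500),interpolation=cv2.INTER_CUBIC))
E
```

```text
lift hit=False t6.51 [ 0.4372 -0.0035  0.1353] F [ 0.7  0.2 -0.9] M [ 0.11 -0.05  0.  ] w0.0633
lift hit=False t7.31 [ 0.4365 -0.0035  0.1994] F [ 0.2  0.5 -0.9] M [-0.02  0.03 -0.04] w0.0626
```

View pics/c3.png

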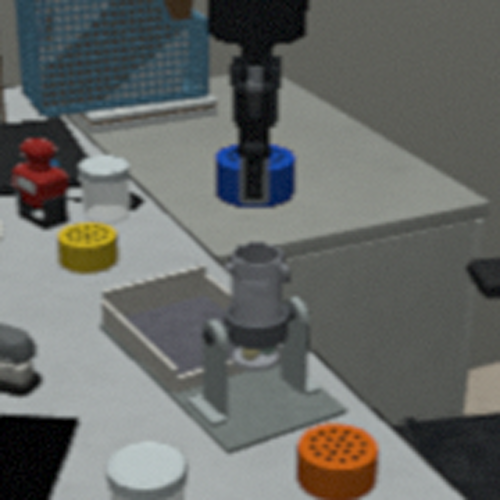

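The cap is off and hanging level, and the jar stands open and upright. Next I'll carry it to the coaster.

```bash
python3 - <<'E'
from h import *
bot.line_to((*COA,.20),max_speed=.2)
bot.line_to((*COA,.05),max_speed=.12)
h=bot.line_to((*COA,.003),max_speed=.025,force_limit=5); st("down hit=%s"%h)
bot.gripper_to(.085); st("open")
bot.line_to((*COA,.15),max_speed=.15); st("up")
for n in("side",):
    im=bot.get_image(n); cv2.imwrite(f"pics/{n}4.png",im[:,:,::-1])
for st_,ce,m in blobs(im,(108,170,70),(125,255,255)): print(st_,ce)
cv2.imwrite("pics/c4.png",cv2.resize(cv2.imread("pics/side4.png")[180:360,210:390],(540,540),interpolation=cv2.INTER_CUBIC))
E
```

```text
down hit=True t11.80 [ 0.4325 -0.254   0.0051] F [-0.7 -0.5  5.1] M [ 0.15 -0.01  0.02] w0.0626
open t12.16 [ 0.4313 -0.2532  0.004 ] F [-0.5  0.1 -0.1] M [-0.01 -0.   -0.02] w0.0853
up t13.28 [ 0.4317 -0.2535  0.149 ] F [-0.1  0.1 -0.5] M [ 0.03 -0.02  0.03] w0.0851
[159 200  18  16  89] [166.62921348 206.70786517]
[320 296  32  32 835] [335.46946108 310.86706587]
```

View pics/c4.png

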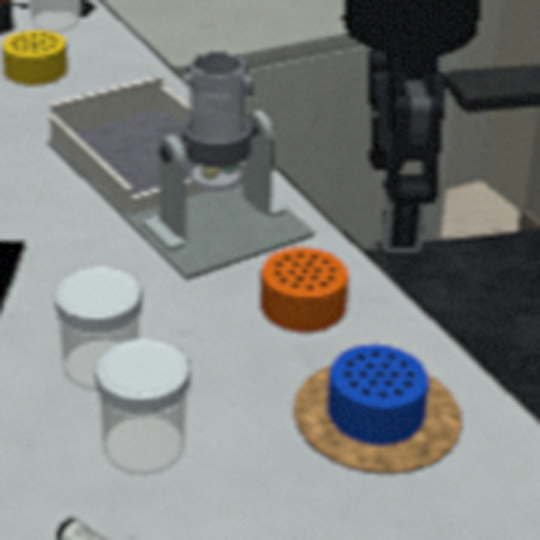

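The cap lies flat, top up and centred on the cork at about (335,311) in the full side image, with the jar still upright. Next I'll close the fingers and push the jar near its mouth from the stand's −x side.

```bash
python3 - <<'E'
from h import *
u=np.array([np.cos(np.radians(90+YAW)),np.sin(np.radians(90+YAW))])
p=lambda s,z:(*(CAP+u*s),z)
bot.gripper_to(0.0)
bot.move_to(p(-.09,.17),down(YAW)); st("pre")
bot.line_to(p(-.09,.124),max_speed=.1)
h=bot.line_to(p(-.004,.124),max_speed=.05,force_limit=20); st("push hit=%s"%h)
im=bot.get_image("side"); cv2.imwrite("pics/side5.png",im[:,:,::-1])
bot.pause(1.5); st()
im=bot.get_image("side"); cv2.imwrite("pics/side6.png",im[:,:,::-1])
cv2.imwrite("pics/c6.png",np.hstack([cv2.resize(cv2.imread(f"pics/side{i}.png")[150:290,190:330],(400,400),interpolation=cv2.INTER_CUBIC) for i in(5,6)]))
E
```

```text
pre t15.29 [ 0.4459 -0.0933  0.1701] F [-0.2 -0.  -0.7] M [-0.02  0.   -0.  ] w-0.0003
push hit=False t17.77 [ 0.4376 -0.0077  0.124 ] F [-0.9 -0.7 -0.5] M [-0.03  0.02  0.01] w0.0000
 t19.32 [ 0.4376 -0.0075  0.124 ] F [-0.1  0.1 -0.5] M [ 0.05 -0.03  0.03] w-0.0001
```

View pics/c6.png

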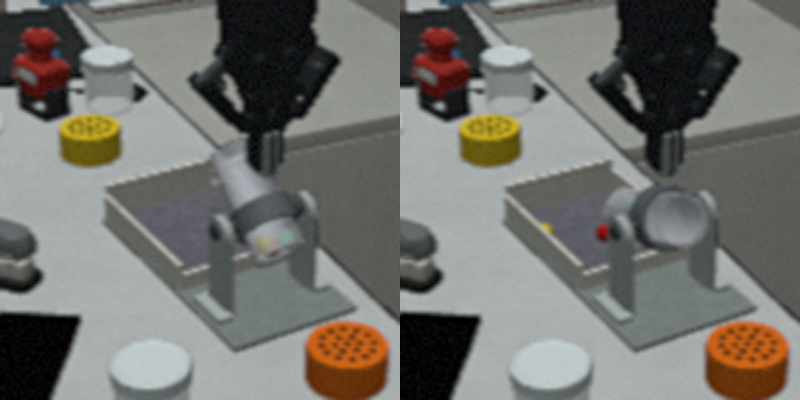

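The jar fell onto its stop. Red and yellow are visible in the tray, and green is hidden. I'll retreat and check from above.

```bash
python3 - <<'E'
from h import *
u=np.array([np.cos(np.radians(90+YAW)),np.sin(np.radians(90+YAW))])
bot.line_to((*(CAP-u*.03),.22),max_speed=.15)
bot.move_to((.30,-.35,.30),down(YAW)); st("away")
for n in("side","top"):
    im=bot.get_image(n); cv2.imwrite(f"pics/{n}7.png",im[:,:,::-1])
    c=im[180:260,190:410] if n=="top" else im[170:330,190:370]
    cv2.imwrite(f"pics/c7{n}.png",cv2.resize(c,None,fx=3.5,fy=3.5,interpolation=cv2.INTER_CUBIC)[:,:,::-1])
    for nm,lo,hi in(("red",(0,150,60),(6,255,255)),("red2",(174,150,60),(180,255,255)),("yellow",(22,120,80),(34,255,255)),("green",(45,90,40),(85,255,255)),("blue",(108,170,70),(125,255,255))):
        for b,ce,m in blobs(im,lo,hi,8):
            if (190<ce[0]<400 and 180<ce[1]<340):
                z=.036 if nm=="blue" else .017
                w=onplane(n,[ce],z)[0]; d=w[:2]-CAP; v=np.array([u[1],-u[0]])
                print(n,nm,b[4],ce.round(1),w.round(3),"stand",d@u,-(d@np.array([-u[1],u[0]]))*-1)
E
```

```text
away t21.52 [ 0.3003 -0.3491  0.2992] F [-0.2  0.5  0.9] M [-0.01  0.03 -0.06] w-0.0001
side red 16 [260.2 230.1] [0.428 0.101 0.017] stand 0.10460227356229611 -0.0007294737553529838
side yellow 321 [221.2 198.5] [0.399 0.323 0.017] stand 0.328463155316095 0.006587723326947804
side blue 834 [335.5 310.9] [ 0.419 -0.271  0.036] stand -0.2643790188399933 0.04326401111627526
top red 11 [236.5 216.7] [0.429 0.101 0.017] stand 0.10458212168569898 -0.0018806632287553587
top yellow 26 [220.9 235.9] [0.38  0.138 0.017] stand 0.14639180732559567 0.04307867956786144
top green 26 [218.8 200.4] [0.47  0.146 0.017] stand 0.1460929247434395 -0.04693153758492259
top blue 470 [379.2 217.4] [ 0.43  -0.251  0.036] stand -0.24548808954603138 0.031084101780756893
```

View pics/c7top.png

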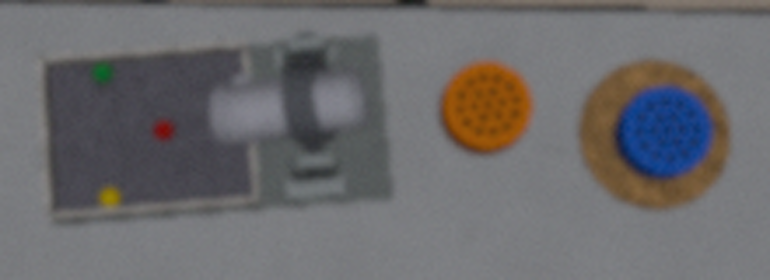

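View pics/c7side.png

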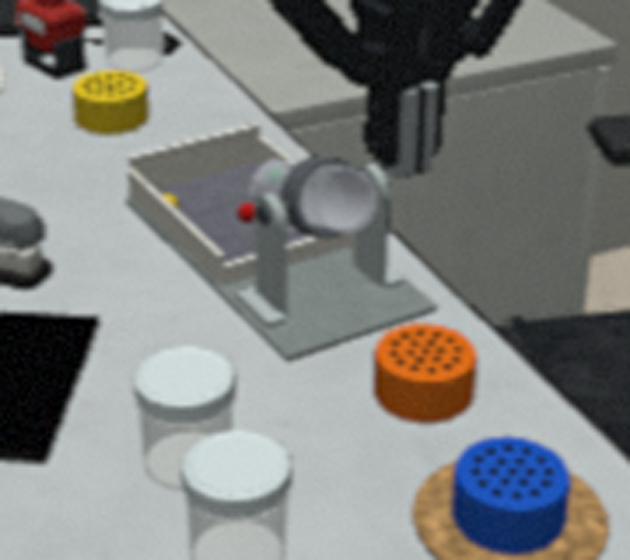

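The top view shows all three beads in the tray: green (219,200), red (236,217) and yellow (221,236). The jar lies over its near wall, and the blue cap at (379,217) sits on the coaster, a few mm off centre. The robot is clear of everything, so I'm handing in.

```bash
python3 -c "
from h import *
bot.hand_in(); st('end')"
```

```text
the job is handed in; nothing more can be done
the job is handed in; nothing more can be done
```

I twisted the blue cap about 57° anticlockwise, lifted it off, and laid it top side up on the coaster. Then I pushed the open jar over with closed fingers until it fell onto its stop. I handed the job in at about 21.5 s; no verdict was reported.

My last checks before handing in:
- **Cap:** it lies flat on the cork, about 3 mm off the coaster's centre in the top view.
- **Jar:** it lies tipped over the tray, judged from the pictures, since I had no direct reading of the tilt.
- **Beads:** all three are in the tray, at stand x/y of about 0.105/0.00 m (red), 0.146/0.04 m (yellow) and 0.146/−0.05 m (green). These positions assume the beads rest on the tray floor. Only red was measured in both views, and they agreed to about 1 mm. Green is mostly hidden behind the jar in the side view.
- **Robot:** it stands clear of everything, and the force readings I took stayed below about 7 N.

The one disagreement was between the two cameras, by about 4–5 mm along world y for the cap and the coaster. I mostly used the top-view values, and the grasp and placing showed no sign of error.

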